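# Turn the test bar's ground flat up and run it under the reading head

## Robot

A 6-joint arm with a two-finger parallel gripper is mounted at the origin on a cart in front of the work surface, level with it; the furniture and walls round the work are solid. World frame = base frame: x ahead of the robot, y to its left, z up, the work surface at z = 0. Lengths are in mm, angles in rad, forces in N, time in s.
With the tool pointing down it reaches from about 275 to 750 mm from the base axis. Payload 10.2 kg.
Tool frame: the origin (TCP) lies on the front face of the gripper's body, between the roots of the fingers; the fingertips stand 73 mm ahead of it and the grasp point (between the pads) lies 54 mm ahead of it; z points along the fingers, y is the direction in which the jaws open and shut (so a half turn about z gives the same grasp; the last joint's range is limited). The gripper opens to 85 mm and grips with 20 to 120 N. Pads are 22 mm wide; open, the fingers measure 114 mm over their backs; the gripper's body (76 mm by 85 mm) begins 54 mm behind the grasp point. The pads swing forward as they close: fully open they stand 13 mm farther back than shut.
Start: joints at [0.929, 0.313, 1.498, -0, 1.331, -0.223], TCP at [213.512, 479.629, 303.894] pointing down, gripper open.
Joint ranges: [-2.94, 2.94], [-0.97, 2.17], [0.19, 2.56], [-1.23, 4.37], [0.02, 3.11], [-2.88, 2.88]. Speed limits (rad/s): [2.39, 2.39, 3.01, 3.14, 3.14, 3.14].

## Interface

Orientations are given as a unit quaternion [w, x, y, z].
In Python, from rig import ctrl gives the robot as it stands.
- The arm moves only by the tool move_arm, never from a script. Its argument "series" is a list of rows, each a list of 3 entries, a list of its own where there are three numbers: the shift along the tool's x, y, z in mm, then the turn about the tool's z in degrees, then the opening, from 0 (shut) to 1 (fully open). In form: [[[tx, ty, tz], yaw, grip], ...]. A call has 1 to 10 rows; each row is the pose to reach, as a shift and turn from the pose commanded when the call began, along the tool's axes at that moment; what a row does not reach only later rows make up. A row lasts 1/8 s, in which the tool goes at most 62.5 mm and 10.7 degrees, less where a joint would pass 70% of its speed; a pose out of reach is approached as far as the arm can. A call with a gripper value outside its range is refused whole. The fingers move at their own pace and stop on an object; "force" is the grip in N (left out, the last holds). Time passes only in rows, so rows that repeat a pose let the fingers close. It gives the time, the measured TCP pose, the force and the opening at its end, in the units of the state.
- ctrl.sense(): the state, without advancing time (a new reading comes with each control period).
- ctrl.capture(name): name is "scene" or "top" or "wrist"; returns (picture, depth): 384x512x3 uint8, red, green, blue; 384x512 float32, mm along the optical axis (not along the pixel's ray), 0 where there is no reading.
- ctrl.camera_model(name): a dict with "fov_y" (degrees; the focal length in pixels is half the picture's height over the tangent of half this angle, whatever the lens; pixels are square), "cx", "cy" (the principal point, pixels), "rvec" (rotation vector, rad) and "tvec" (3), from world to camera coordinates, as OpenCV has them. Camera axes: x right, y down, z forward; pixel columns grow to the right and rows downward; lengths in mm; the calibration is good to about 2 mm. The wrist camera is an equidistant fisheye: a pixel r from the principal point sees the ray r / f radians off the axis. A picture is of the moment at which its call begins: read the wrist's pose just before it. camera_model takes no time and is no camera call; for the wrist camera it gives the pose at the moment of the call.
- ctrl.finish_job(): hands the job in, once; it reports no verdict.
The state is a dict: "time_s": time; "joints": joint angles; "dq": joint speeds; "tau": joint torques, N m; "eef_pos": TCP position; "ee_rot": TCP orientation; "force": force on the tool from outside, world axes, zero at the start; "wrist_torque": the same for the moment, N m; "grip_width": opening from 0.0 (shut) to 1.0 (fully open).
Only numpy, scipy, OpenCV 4.12 (cv2) and the standard library are available. Lean on these libraries where they do the work, as an engineer would, in place of code of your own. Each camera call takes 0.05 s, during which the arm holds its last target.

## Task

A round test bar lies in the two V-blocks of the sample shuttle with its bright ground flat turned towards you: with the carriage still at its loading station, roll the bar in the V-blocks until the flat faces straight up and let it rest there. Then push the carriage by its knob along the rail until the detent drops in at the reading station under the reading head. Do not bump the reading head, and leave the beaker, the vials and the hex key where they are.

Things in the scene. Friction and masses are not known exactly. Their poses are not given: they have to be found in the camera images.
- bar_flat (a point): centre of the bright flat on the test bar (dark round steel, dia 26 mm, 150 mm long, 0.4 to 0.6 kg, loose in two V-blocks, held only by its weight and friction). The flat, 34 x 19 mm, lies 9 mm from the bar's axis at the end nearest the reading head; the rest is round. Axes: z straight out of the flat, y along the bar towards the push knob. At first z leans 23 to 69 degrees from vertical towards the robot
- bar_grip (a point): point on the bar's axis midway in the 62 mm gap between the V-blocks, 86 mm above the bench, 68 mm from bar_flat along the bar: fingers can straddle the bar here. Axes as bar_flat. The carriage plate in the gap is 38 mm above the bench. V-blocks: 16 mm thick, 56 mm wide, tops 4 mm below the axis. An end-stop plate, 30 mm wide, 98 mm high, stands 74 mm from here towards the knob
- push_knob (a point): centre of the thick part of the upright black knob on the carriage, 71 mm above the bench: dia 22 mm, from 62 to 80 mm above the bench, rounded top at 84 mm, thinner stem. In line with the bar, 107 mm beyond bar_grip; gap to the end stop's screw head 11 mm at the side towards the bar, open at the other three sides. Axes: y along the rail, away from the reading head
- carriage (a joint): carriage position on its rail in m: 0 at the loading station (start), growing towards the reading head (-y of push_knob); 0.100 = reading station. At each a spring ball drops into a notch of the carriage's edge: about 6 to 8 N push it out, and it centres itself from 3 mm either side. Rail stops 3 mm beyond each station; light friction between
- read_spot (a point): fixed point under the reading head, 95 mm above the bench, where the flat's centre comes to lie at the reading station. Axes as push_knob
- reading_head: fixed reading head: grey box 46 x 42 mm, 126 to 178 mm above the bench, over read_spot, with a lens nose (dia 30 mm) down to 113 mm, 14 mm above the bar; on a square column, 186 mm high, 50 mm away on the rail's far side. Origin: at bench height under read_spot; z up, y along the rail away from the head's end. Not to be bumped
- shuttle: the shuttle's base, fixed to the bench: aluminium plate 132 mm wide (x, away from the robot) and 325 mm long (y, along the rail, towards the knob's end). Origin: underside centre. The rail runs over its middle; a small detent housing, 44 mm high, stands at its robot-side edge
- beaker: clear beaker, 60 mm wide, 79 mm high, on the far side of the shuttle; origin: centre of its foot; leave alone
- vial_0: capped vial, dia 27 mm, 57 mm high, on the far side of the shuttle; origin: centre of its foot; leave alone
- vial_5: second capped vial like vial_0, beside it; leave alone
- hex_key: black hex key, 28 x 78 x 4 mm, lying on the far side of the shuttle; origin: underside centre; leave alone

How it is judged:
By the outcome, as a careful person would: the job done as asked, in the order asked, and still so for the second after the job is handed in, with the robot touching nothing.
It also fails if it takes over 51 s, if anything falls off the work surface, if the arm or the gripper's body presses on something with over 40 N, if the wrist force passes 120 N, or if a joint passes its speed limit or range.

## Working session

There is one attempt and no reset: what is moved stays moved. The work goes in short steps, Python scripts to look and compute and a tool call to move; the robot and the scene stay as the last step left them, time stands still between calls to the robot, and variables do not carry over. Pictures are saved under pics/ and viewed, and the job is handed in when it is done.

Besides the shell and the picture viewer there is one more tool, called after ">>>" as a command line: name --argument value ..., lists and objects as JSON in quotes. move_arm: Moves the arm, as the interface text tells. Its arguments: {"type":"object","properties":{"series":{"type":"array","items":{"type":"array"}},"force":{"type":"number"}},"required":["series"]}

```bash
ls; mkdir -p pics; cat > h.py <<'E'
import numpy as np, cv2
from rig import ctrl
E
python3 - <<'E'
from h import *
s=ctrl.sense(); print(s)
for n in ["scene","top","wrist"]:
    m=ctrl.camera_model(n); p,d=ctrl.capture(n)
    cv2.imwrite(f"pics/{n}0.png",p[:,:,::-1]); np.savez(f"{n}0.npz",p=p,d=d,**{k:np.array(v) for k,v in m.items()}); print(n,m)
E
```

```text
pics
{'time_s': 0.0, 'joints': array([ 9.28578785e-01,  3.13440012e-01,  1.49844568e+00, -8.29654431e-07,
        1.33099395e+00, -2.23433690e-01]), 'dq': array([ 0.00061246, -0.00071438, -0.00087612,  0.0002967 ,  0.00140269,
        0.00043554]), 'tau': array([-4.67641057e-04, -4.12269151e+01, -2.59746140e+01, -1.77262846e-04,
        4.06542735e-03, -3.00942759e-05]), 'eef_pos': array([213.4153574 , 479.4815863 , 303.33689162]), 'ee_rot': array([-2.69538692e-04,  2.07865006e-01,  9.78157311e-01, -5.84320304e-04]), 'force': array([ 0.0444442 , -0.34111533, -0.48291816]), 'wrist_torque': array([ 0.02076132,  0.02179712, -0.01962034]), 'grip_width': 1.0024593491315956}
scene {'fov_y': 48.522818697775136, 'cx': 254.86689038324855, 'cy': 188.06702374365958, 'rvec': array([ 0.92756619, -2.3860395 ,  1.19038612]), 'tvec': array([270.74438701, 439.65800321, 469.46515205])}
top {'fov_y': 44.971160267652955, 'cx': 258.6813731541478, 'cy': 190.84073364912814, 'rvec': array([ 2.18971009, -2.15557428,  0.12522801]), 'tvec': array([-290.0974014 ,  620.65795788,  981.93544668])}
wrist {'fov_y': 65.70646984690485, 'cx': 256.65101992379635, 'cy': 188.05650471660363, 'rvec': array([-2.39507016, -1.55476793, -0.25381252]), 'tvec': array([-523.80895227,  -40.81919486,  381.79535038])}
```

View pics/scene0.png

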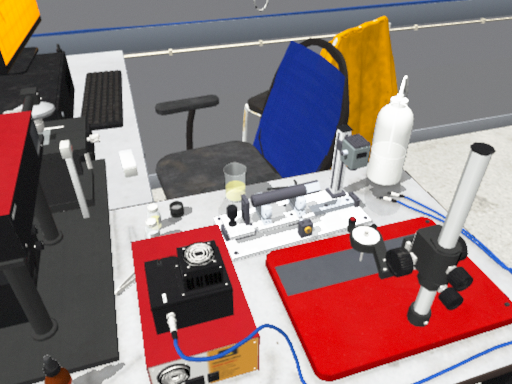

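View pics/top0.png

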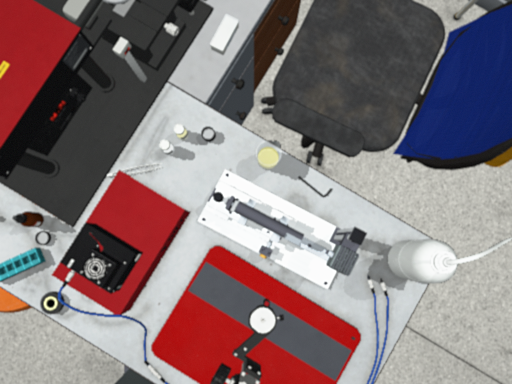

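View pics/wrist0.png

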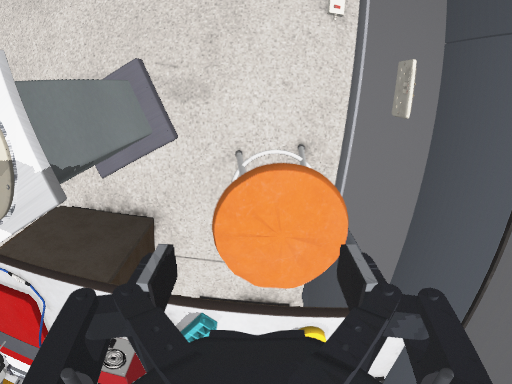

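The top view shows the knob at about (218,197), the bar from (232,205) to about (330,250), and the head at (345,250). The robot side is below the shuttle, at larger rows. Next I'll measure these.

```bash
cat >> h.py <<'E'
def load(n): return np.load(n+".npz")
def mod(z):
    R=cv2.Rodrigues(z['rvec'])[0]; t=np.array(z['tvec']); f=192/np.tan(np.radians(float(z['fov_y']))/2); return R,t,f,float(z['cx']),float(z['cy'])
def cloud(z):
    R,t,f,cx,cy=mod(z); v,u=np.mgrid[:384,:512]; d=z['d']
    P=np.stack([(u-cx)/f*d,(v-cy)/f*d,d],-1)
    return (P-t)@R
def ray(z,u,v,h):
    R,t,f,cx,cy=mod(z); c=-R.T@t; r=R.T@np.array([(u-cx)/f,(v-cy)/f,1]); return c+r*(h-c[2])/r[2]
def proj(z,P):
    R,t,f,cx,cy=mod(z); c=R@np.asarray(P,float)+t; return np.array([c[0]/c[2]*f+cx,c[1]/c[2]*f+cy])
E
python3 - <<'E'
from h import *
for n in ["top0","scene0"]:
    z=load(n); p=z['p']; 
    a=(195,150,385,300) if n=="top0" else (190,120,400,260)
    c=p[a[1]:a[3],a[0]:a[2],::-1]; s=4 if n=="top0" else 3.8
    cv2.imwrite(f"pics/{n}_crop.png",cv2.resize(c,None,fx=s,fy=s,interpolation=cv2.INTER_CUBIC))
z=load("top0"); C=cloud(z)
for uv in [(218,197),(245,212),(270,223),(300,237),(275,200),(320,278),(208,215)]: print(uv,C[uv[1],uv[0]].round(1))
E
```

```text
(218, 197) [ 605.7 -195.5   83.3]
(245, 212) [ 574.6 -252.4   97.9]
(270, 223) [ 552.9 -303.7   98. ]
(300, 237) [ 525.5 -364.9  100. ]
(275, 200) [ 607.6 -317.4   10.8]
(320, 278) [ 437.1 -418.1   13. ]
(208, 215) [ 571.8 -168.2    7.6]
```

View pics/top0_crop.png

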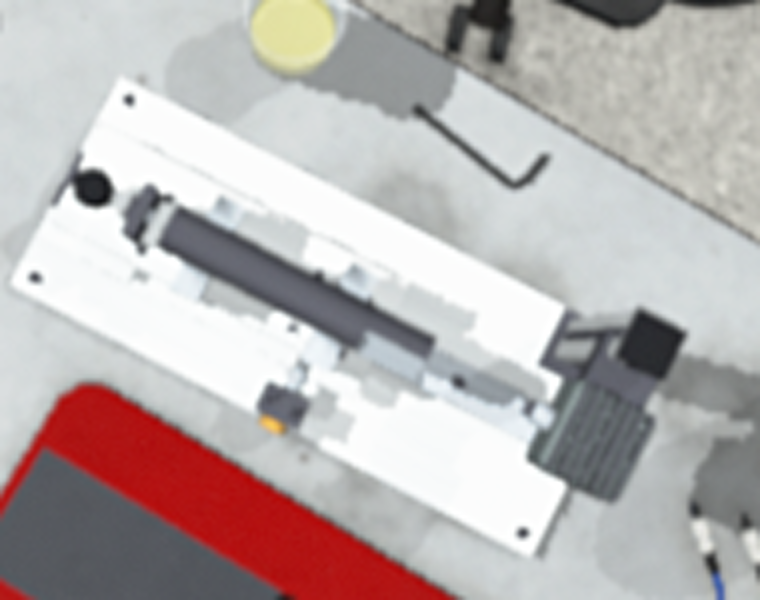

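View pics/scene0_crop.png

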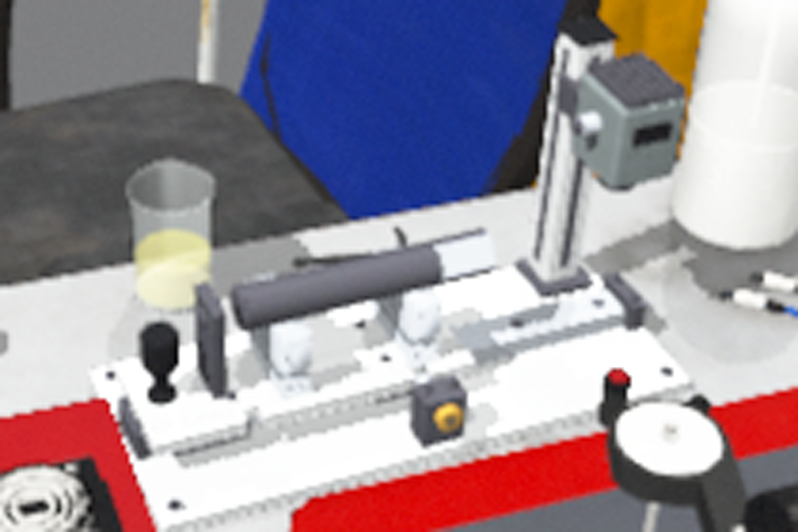

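```bash
python3 - <<'E'
from h import *
z=load("top0"); C=cloud(z); p=z['p'].astype(int)
ctr=np.array([560,-285]); d0=np.array([0.40,0.916]);
xy=C[...,:2]-ctr; s=xy@d0; w=xy@np.array([d0[1],-d0[0]])
m=(z['d']>0)&(C[...,2]>88)&(C[...,2]<104)&(abs(w)<25)&(s>-110)&(s<60)
P=C[m]; print(len(P)); 
dark=(p[m].mean(1)<110)
Q=P[dark]; c=Q.mean(0); _,_,v=np.linalg.svd(Q-c); d=v[0]*np.sign(v[0][1]); print("axis dir",d,"c",c, np.degrees(np.arctan2(d[1],d[0])))
dd=d[:2]/np.linalg.norm(d[:2])
sp=(Q[:,:2]-c[:2])@dd; print("dark extent",sp.min(),sp.max(), Q[:,2].max())
B=P[~dark]; sb=(B[:,:2]-c[:2])@dd; print("bright",len(B),sb.min(),sb.max())
# knob
mk=(z['d']>0)&(C[...,2]>60)&(C[...,2]<90)&(np.hypot(C[...,0]-604,C[...,1]+195)<25)&(p.mean(2)<70)
K=C[mk];print("knob",len(K),K.mean(0),K.min(0),K.max(0))
# long edges of base plate
mb=(C[...,2]>4)&(C[...,2]<18)&(p.min(2)>200)&(np.hypot(C[...,0]-530,C[...,1]+310)<230)
u=(mb*255).astype(np.uint8); cs=cv2.findContours(u,cv2.RETR_EXTERNAL,cv2.CHAIN_APPROX_NONE)[0]; k=max(cs,key=cv2.contourArea)
pts=np.array([ray(z,a[0][0],a[0][1],11)[:2] for a in k]).astype(np.float32); r=cv2.minAreaRect(pts);print(r)
# scene flat
z2=load("scene0");C2=cloud(z2);p2=z2['p'].astype(int)
for zz,n in((z,'top'),(z2,'scene')):
    CC=cloud(zz);pp=zz['p'].astype(int)
    xy=CC[...,:2]-c[:2]; s=xy@dd; w=xy@np.array([dd[1],-dd[0]])
    m=(zz['d']>0)&(CC[...,2]>80)&(CC[...,2]<104)&(abs(w)<18)&(s<-30)&(s>-130)&(pp.mean(2)>120)
    F=CC[m];cc=np.median(F,0)
    if len(F)>5:
        _,sv,v=np.linalg.svd(F-F.mean(0));n_=v[2]*np.sign(v[2][2]);print(n,len(F),cc,sv,n_,"tilt toward robot",np.degrees(np.arctan2(-(n_[:2]@np.array([dd[1],-dd[0]])),n_[2])), (F[:,:2]-c[:2])@dd@np.ones(len(F))/len(F))
E
```

```text
864
axis dir [4.14281021e-01 9.10148775e-01 6.65873416e-04] c [ 558.34251569 -293.50646569   96.56039661] 65.52594709873352
dark extent -81.81410310835012 64.76245249475777 102.7968446165376
bright 186 -83.0674202887546 67.42704158403495
knob 57 [ 606.50883349 -194.79323769   83.37854541] [ 599.20068554 -203.70073662   73.07998835] [ 614.08527892 -184.71093506   86.55531541]
((589.7445068359375, -323.1741943359375), (298.299560546875, 53.280006408691406), 62.406494140625)
top 159 [ 526.93042649 -346.49759381   90.48126641] [200.27269132 114.89373973  59.0737559 ] [0.01839155 0.24858042 0.96843664] tilt toward robot 5.088991581399556 -59.616975250210544
scene 206 [ 525.23008249 -344.54033767   94.48719204] [203.94270234  99.01695026  33.64987473] [-0.65456925  0.29481993  0.69614676] tilt toward robot 45.881105329561684 -59.78542348811548
```

```bash
python3 - <<'E'
from h import *
z=load("top0"); p=z['p']
a=ray(z,197.5,221.2,11);b=ray(z,328.8,289.2,11);c=ray(z,225.5,169.5,11)
e=a-b; print(a,b,c,np.linalg.norm(a-b),np.linalg.norm(a-c),np.degrees(np.arctan2(e[1],e[0])))
f=c-a; print(np.degrees(np.arctan2(f[1],f[0]))+90)
# dark bar mask edges: per column upper & lower edges, top view
g=p.astype(int).mean(2)
# rays midline at z=86 : dark pixels along rows
pts=[]
for u in range(240,296,2):
    col=g[:,u]; vc=int(208+(u-240)*0.47)
    r=np.where(col[vc-14:vc+15]<125)[0]+vc-14
    # largest run
    if len(r): 
        runs=np.split(r,np.where(np.diff(r)>1)[0]+1); r=max(runs,key=len); pts.append((u,r[0]-.5,r[-1]+.5))
pts=np.array(pts);
up=np.array([ray(z,u,v,86)[:2] for u,v,_ in pts]);lo=np.array([ray(z,u,v,86)[:2] for u,_,v in pts])
for nm,q in(("up",up),("lo",lo),("mid",(up+lo)/2)):
    l=cv2.fitLine(q.astype(np.float32),cv2.DIST_HUBER,0,.01,.01).ravel(); l[:2]*=np.sign(l[1]); print(nm,np.degrees(np.arctan2(l[1],l[0])),l)
k=ray(z,195+93/4,150+187/4,78);print("knob",k)
R,t,f,cx,cy=mod(z); print("cam",-R.T@t)
z2=load("scene0"); print("knob scene proj", proj(z2,[606,-195,71]), proj(z,[606,-195,71]))
E
```

```text
[ 557.53086047 -145.63506689   11.        ] [ 412.96907132 -437.75557324   11.        ] [ 674.61038594 -205.17279218   11.        ] 325.9332770904396 131.34822426623992 63.670554889033376
63.0455801477283
up 64.312904 [ 4.3345603e-01  9.0117472e-01  5.7218744e+02 -2.9271457e+02]
lo 64.70054 [ 4.2734927e-01  9.0408659e-01  5.4730841e+02 -2.8915015e+02]
mid 64.76586 [ 4.2631835e-01  9.0457320e-01  5.6007703e+02 -2.9045615e+02]
knob [ 606.73280134 -195.55510131   78.        ]
cam [ 519.05088597 -270.35065617 1044.54139454]
knob scene proj [232.45743867 211.95121307] [218.22789476 197.39687264]
```

```bash
python3 - <<'E'
from h import *
from scipy.spatial.transform import Rotation as Ro
s=ctrl.sense();q=s['ee_rot'];R=Ro.from_quat([q[1],q[2],q[3],q[0]]).as_matrix();print(R.round(3))
T=np.array([558.9,-291.3,280]); d=T-np.array([213.5,479.6,303.9]); print("tool shift",R.T@d)
d_=np.array([.446,.895,0]);print("need yaw: tool x angle",np.degrees(np.arctan2(R[1,0],R[0,0])))
for n in("top0","scene0"):
    C=cloud(load(n)).reshape(-1,3)
    C=C[(C[:,2]>130)&(C[:,0]>-300)&(C[:,0]<800)&(abs(C[:,1])<800)]
    for x in range(-300,800,100):
        for y in range(-800,800,100):
            m=(C[:,0]//100*100==x)&(C[:,1]//100*100==y)
            if m.sum()>8: print(n,x,y,m.sum(),C[m,2].max().round())
z2=load("scene0");p=z2['p'][165:195,290:330,::-1];cv2.imwrite("pics/flat.png",cv2.resize(p,None,fx=18,fy=18,interpolation=cv2.INTER_CUBIC))
E
```

```text
[[-0.914  0.407 -0.001]
 [ 0.407  0.914 -0.001]
 [ 0.    -0.001 -1.   ]]
tool shift [-629.04852667 -563.7964781    24.30354648]
need yaw: tool x angle 156.00487050724138
top0 200 -300 675 193.0
top0 200 -200 15 175.0
top0 300 0 14 134.0
top0 400 -700 639 261.0
top0 400 -600 799 218.0
top0 400 -500 571 188.0
top0 400 -100 1073 211.0
top0 400 0 1274 212.0
top0 400 100 13 139.0
top0 500 -800 79 219.0
top0 500 -700 343 256.0
top0 500 -600 260 214.0
top0 500 -500 527 190.0
top0 500 -300 771 1045.0
top0 500 -100 128 165.0
top0 500 0 733 179.0
top0 600 100 1281 294.0
top0 700 0 1013 294.0
top0 700 100 2478 296.0
scene0 100 -300 873 206.0
scene0 100 200 790 632.0
scene0 200 -400 18 179.0
scene0 200 -300 5062 365.0
scene0 200 -200 99 174.0
scene0 300 0 22 134.0
scene0 300 100 14 134.0
scene0 400 -700 352 258.0
scene0 400 -600 918 220.0
scene0 400 -500 734 186.0
scene0 400 -100 419 210.0
scene0 400 0 4137 209.0
scene0 400 100 36 138.0
scene0 500 -800 35 210.0
scene0 500 -700 38 238.0
scene0 500 -600 150 212.0
scene0 500 -500 368 188.0
scene0 500 0 694 177.0
scene0 600 100 3019 292.0
scene0 600 200 86 221.0
scene0 700 0 565 292.0
scene0 700 100 1138 292.0
```

View pics/flat.png

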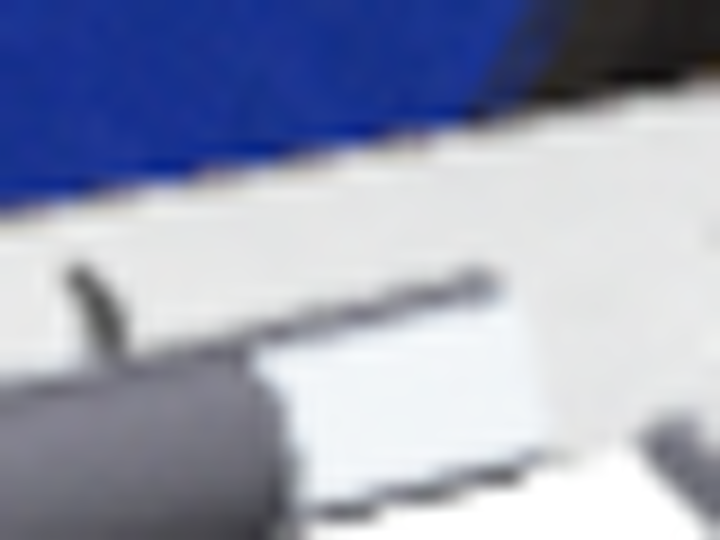

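>>> move_arm --series '[[[-63,-56,-15],9,0.7],[[-126,-113,-15],18,0.7],[[-189,-169,-15],27,0.7],[[-252,-226,-15],36,0.7],[[-315,-282,-15],45,0.7],[[-378,-338,-15],54,0.7],[[-441,-395,-15],63,0.7],[[-504,-451,-15],72,0.7],[[-567,-508,-15],82,0.7],[[-629,-564,-15],92.5,0.7]]'

```text
time_s: 1.4
eef_pos: [469.2, -91.9, 318.8]
ee_rot: [-0.0, 0.852, 0.524, 0.0]
force: [0.5, 0.7, 0.6]
grip_width: 0.696
```

>>> move_arm --series '[[[-35,43,0],0.2,0.5],[[-70,85,0],0.2,0.5],[[-105,128,10],0.2,0.5],[[-137,168,20],0.2,0.5],[[-137,168,40],0.2,0.5],[[-137,168,60],0.2,0.5],[[-137,168,60],0.2,0.5],[[-137,168,60],0.2,0.5]]'

```text
time_s: 2.4
eef_pos: [558.3, -287.3, 259.7]
ee_rot: [0.001, 0.851, 0.525, 0.0]
force: [-0.3, -1.3, 0.6]
grip_width: 0.497
```

```bash
python3 - <<'E'
from h import *
s=ctrl.sense(); print(s['eef_pos'],s['ee_rot'],s['force'],s['dq'])
for n in ["wrist","scene"]:
    m=ctrl.camera_model(n); p,d=ctrl.capture(n)
    cv2.imwrite(f"pics/{n}1.png",p[:,:,::-1]); np.savez(f"{n}1.npz",p=p,d=d,**{k:np.array(v) for k,v in m.items()})
E
```

```text
[ 558.25454608 -287.33771999  259.72488322] [5.40676455e-04 8.51208436e-01 5.24827462e-01 2.05553402e-04] [-0.31100507 -1.34112295  0.62755987] [ 0.00021879 -0.01065155 -0.00583959 -0.00034633 -0.00363009 -0.00113548]
```

View pics/wrist1.png

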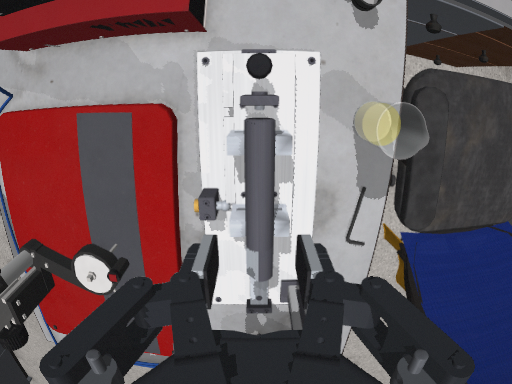

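View pics/scene1.png

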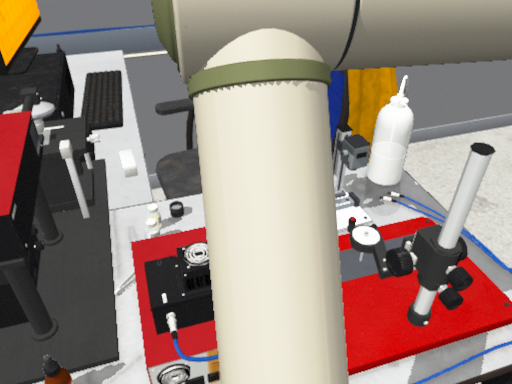

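```bash
cat >> h.py <<'E'
def wray(z,u,v,h):
    R,t,f,cx,cy=mod(z); c=-R.T@t; a=np.array([u-cx,v-cy]); r=np.linalg.norm(a); th=r/f; a=a/max(r,1e-9)*np.sin(th)
    r=R.T@np.array([a[0],a[1],np.cos(th)]); return c+r*(h-c[2])/r[2]
def wproj(z,P):
    R,t,f,cx,cy=mod(z); c=R@np.asarray(P,float)+t; r=np.hypot(c[0],c[1]); th=np.arctan2(r,c[2]); return np.array([cx+f*th*c[0]/r,cy+f*th*c[1]/r])
E
python3 - <<'E'
from h import *
z=load("wrist1"); R,t,f,cx,cy=mod(z); print("cam",-R.T@t,f)
p=z['p'];g=p.astype(int).mean(2)
m=((g<60)*255).astype(np.uint8)[45:85,240:280]; ys,xs=np.nonzero(m); print("knob px",xs.mean()+240,ys.mean()+45)
print("knob",wray(z,xs.mean()+240,ys.mean()+45,80))
L=[]
for v in range(130,235,5):
    r=np.where((g[v,235:285]<120))[0]+235
    runs=np.split(r,np.where(np.diff(r)>1)[0]+1); r=max(runs,key=len)
    a=wray(z,r[0]-.5,v,86);b=wray(z,r[-1]+.5,v,86);L.append((a+b)[:2]/2); print(v,r[0],r[-1],L[-1].round(1),np.linalg.norm(a-b).round(1))
l=cv2.fitLine(np.array(L,np.float32),cv2.DIST_HUBER,0,.01,.01).ravel(); print(l,np.degrees(np.arctan2(l[1],l[0]))%180)
cv2.imwrite("pics/w1c.png",cv2.resize(p[100:310,180:340,::-1],None,fx=3.5,fy=2.8,interpolation=cv2.INTER_CUBIC))
print(wray(z,260,120,86))
E
```

```text
cam [ 594.72579716 -213.25328473  329.93938466] 297.3186396354542
knob px 258.88429752066116 65.36157024793388
knob [ 605.97074809 -195.37407359   80.        ]
130 244 275 [ 582.3 -243.6] 26.3
135 244 275 [ 580.4 -247.3] 26.4
140 244 275 [ 578.5 -251.1] 26.5
145 244 274 [ 576.2 -254.7] 25.8
150 244 274 [ 574.3 -258.5] 25.9
155 244 274 [ 572.4 -262.4] 26.0
160 244 274 [ 570.5 -266.2] 26.1
165 244 274 [ 568.5 -270.1] 26.3
170 244 274 [ 566.5 -274. ] 26.4
175 244 274 [ 564.5 -278. ] 26.5
180 245 274 [ 562.9 -282.2] 25.8
185 245 274 [ 560.9 -286.3] 25.9
190 245 273 [ 558.5 -290.2] 25.2
195 242 276 [ 556.4 -294.3] 30.6
200 246 274 [ 555.1 -298.9] 25.5
205 245 274 [ 552.6 -303. ] 26.6
210 245 276 [ 551.2 -307.7] 28.5
215 245 275 [ 548.6 -311.8] 27.8
220 246 273 [ 546.  -316.1] 25.3
225 246 273 [ 543.8 -320.6] 25.5
230 246 273 [ 541.5 -325.2] 25.7
[ 4.4109201e-01  8.9746189e-01  5.6444336e+02 -2.7883044e+02] 63.82642
[ 586.32690281 -236.38393311   86.        ]
```

View pics/w1c.png

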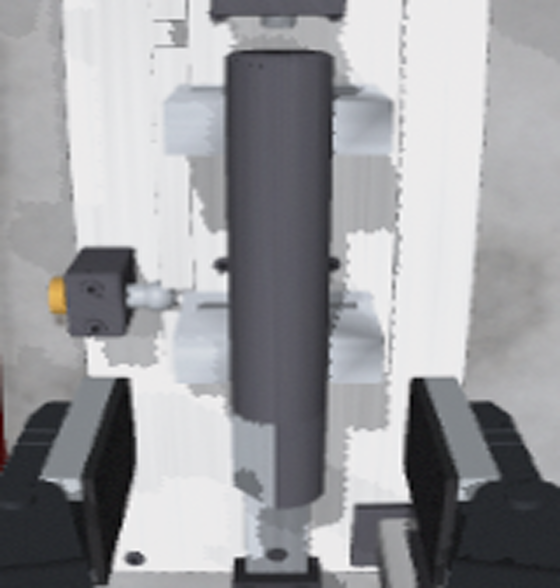

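```bash
cat >> h.py <<'E'
D=np.array([.4435,.8963,0]);D/=np.linalg.norm(D);W=np.array([D[1],-D[0],0]);G=np.array([558.4,-291.3,86.])
def cyl(z,u,v,G=G,Rr=13):
    a=wray(z,u,v,200);b=wray(z,u,v,50);
    f=lambda P:np.array([(P-G)@W,P[2]-G[2]])
    A=f(a);B=f(b);d=B-A
    k=np.roots([d@d,2*A@d,A@A-Rr*Rr]); 
    if np.iscomplex(k).any(): return None
    P=a+(b-a)*k.real.min(); q=f(P); return np.degrees(np.arctan2(-q[0],q[1])),(P-G)@D   # angle from vertical toward robot, pos along bar
E
python3 - <<'E'
from h import *
z=load("wrist1");g=z['p'].astype(int).mean(2)
for v in range(250,282,4):
    print(v,g[v,243:278].astype(int)); 
    r=g[v,247:272]; k=np.argmin(np.diff(r))
    print(k+247.5,cyl(z,k+247.5,v))
E
```

```text
250 [228 230 210 172 165 166 145 131 128 103 112 101  97  96  98  96  92  95
  93  93  90  89  86  82  79  76  75  70  61  65 124 174 174 177 178]
251.5 (np.float64(35.50647906307804), np.float64(-52.86740323664978))
254 [228 229 223 188 165 165 166 167 166 165 167 168 166 166 166 129  89  91
  92  92  92  88  87  85  82  78  74  69  61  70 138 175 176 177 177]
258.5 (np.float64(5.422097520741207), np.float64(-55.74826469387698))
258 [227 229 224 189 165 165 167 168 166 165 168 168 165 166 169 129  90  91
  93  92  93  90  87  86  80  77  74  70  62  76 146 173 176 177 178]
257.5 (np.float64(9.552942644306475), np.float64(-60.132677220455896))
262 [228 228 224 191 165 166 166 166 167 165 167 168 166 166 168 128  90  93
  93  93  91  90  86  85  83  77  72  69  59  89 162 173 177 177 177]
257.5 (np.float64(9.665484521122014), np.float64(-64.52649606245512))
266 [228 228 230 202 165 165 158 163 167 165 165 167 163 166 167 128  89  94
  93  92  92  90  89  85  81  76  72  67  61  81 138 159 172 177 176]
258.5 (np.float64(5.664633815931802), np.float64(-68.92191222906541))
270 [227 227 230 185 113 113 114 116 114 114 156 167 166 166 166 128  89  92
  93  91  92  89  87  85  81  76  73  66  58  97 156 156 157 157 157]
258.5 (np.float64(5.746556729970819), np.float64(-73.47113132457329))
274 [234 232 229 229 206 142 114 114 114 113 114 114 154 168 167 127  87  92
  92  92  90  90  87  84  80  76  73  66  58  98 155 157 158 159 156]
247.5 (np.float64(67.28460251377483), np.float64(-83.67927340086833))
278 [232 229 229 230 229 229 201 190 198 185 155 127 157 168 167 127  88  93
  92  92  91  88  86  84  80  76  79 112 146 155 156 157 158 159 155]
257.5 (np.float64(10.132617586101725), np.float64(-82.91938612767008))
```

>>> move_arm --series '[[[-3.5,2,0],-0.3,0.5],[[-3.5,2,30],-0.3,0.5],[[-3.5,2,60],-0.3,0.5],[[-3.5,2,90],-0.3,0.5],[[-3.5,2,110],-0.3,0.5],[[-3.5,2,118],-0.3,0.5],[[-3.5,2,118],-0.3,0.5],[[-3.5,2,118],-0.3,0.5]]'

```text
time_s: 3.5
eef_pos: [558.6, -291.6, 141.9]
ee_rot: [0.001, 0.85, 0.527, 0.0]
force: [0.1, 0.0, -0.1]
grip_width: 0.498
```

```bash
cat >> h.py <<'E'
def st():
    s=ctrl.sense(); e=s['eef_pos']-G; print("t%.2f along %.2f far %.2f z %.2f | F along %.2f far %.2f up %.2f | w %.3f"%(s['time_s'],e@D,e@W,s['eef_pos'][2],s['force']@D,s['force']@W,s['force'][2],s['grip_width']))
def cap(n,k):
    m=ctrl.camera_model(n); p,d=ctrl.capture(n)
    cv2.imwrite(f"pics/{n}{k}.png",p[:,:,::-1]); np.savez(f"{n}{k}.npz",p=p,d=d,**{a:np.array(v) for a,v in m.items()})
    return p
E
python3 - <<'E'
from h import *
st(); p=cap("wrist",2); st()
cv2.imwrite("pics/w2c.png",cv2.resize(p[:,128:384,::-1],None,fx=2,fy=1.5,interpolation=cv2.INTER_CUBIC))
E
```

```text
t3.50 along -0.19 far 0.32 z 141.92 | F along 0.10 far 0.09 up -0.07 | w 0.498
t3.55 along -0.16 far 0.28 z 141.89 | F along 0.23 far 0.26 up 0.31 | w 0.502
```

View pics/w2c.png

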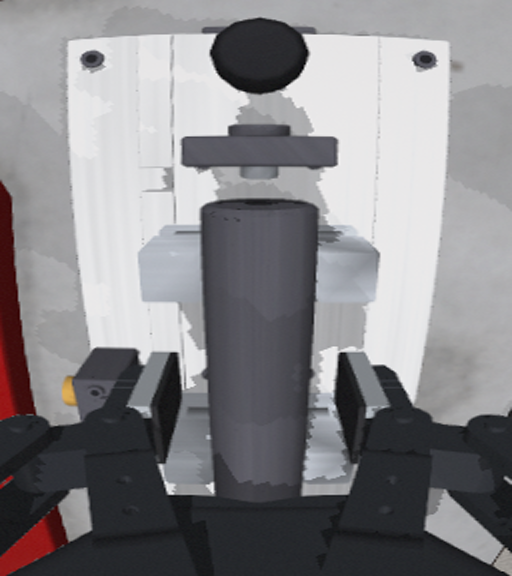

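The fingers straddle the bar in the gap, centred on it. Next I bring the far finger into contact.

>>> move_arm --series '[[[0,-4,0],0,0.5],[[0,-7,0],0,0.5],[[0,-8,0],0,0.5],[[0,-8.5,0],0,0.5],[[0,-8.5,0],0,0.5]]'

```text
time_s: 4.18
eef_pos: [551.1, -287.7, 141.1]
ee_rot: [0.001, 0.85, 0.527, 0.0]
force: [4.1, -1.8, 0.5]
grip_width: 0.499
```

```bash
python3 -c "
from h import *
st()"
```

```text
t4.17 along -0.07 far -8.16 z 141.15 | F along 0.25 far 4.49 up 0.46 | w 0.499
```

>>> move_arm --series '[[[0,-0.5,1],0,0.5],[[0,-0.5,2],0,0.5],[[0,-0.5,3],0,0.5],[[0,-0.5,4],0,0.5],[[0,-0.5,4],0,0.5]]'

```text
time_s: 4.8
eef_pos: [550.9, -287.9, 137.7]
ee_rot: [0.002, 0.85, 0.527, 0.001]
force: [5.0, -2.4, 2.1]
grip_width: 0.5
```

```bash
python3 - <<'E'
from h import *
st(); p=cap("wrist",3)
cv2.imwrite("pics/w3c.png",cv2.resize(p[:,128:384,::-1],None,fx=2,fy=1.5,interpolation=cv2.INTER_CUBIC))
E
```

```text
t4.80 along -0.28 far -8.23 z 137.72 | F along 0.06 far 5.51 up 2.07 | w 0.500
```

View pics/w3c.png

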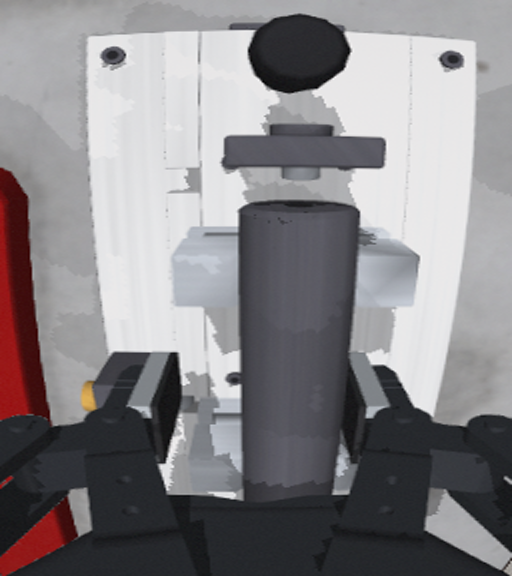

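>>> move_arm --series '[[[0,-0.5,1],0,0.5],[[0,-0.5,2],0,0.5],[[0,-0.5,3],0,0.5],[[0,-0.5,4],0,0.5],[[0,-0.5,5],0,0.5],[[0,-0.5,6],0,0.5],[[0,-0.5,6],0,0.5]]'

```text
time_s: 5.72
eef_pos: [550.8, -287.9, 132.1]
ee_rot: [0.002, 0.85, 0.527, 0.001]
force: [6.6, -2.6, 3.0]
grip_width: 0.503
```

```bash
python3 - <<'E'
from h import *
st()
E
```

```text
t5.72 along -0.37 far -8.31 z 132.11 | F along 0.57 far 7.11 up 2.96 | w 0.503
```

>>> move_arm --series '[[[0,3,0],0,0.5],[[0,9.5,0],0,0.5],[[0,9.5,-40],0,0.5],[[0,9.5,-85],0,0.5],[[0,9.5,-128],0,0.5],[[0,9.5,-128],0,0.5],[[0,9.5,-128],0,0.5]]'

```text
time_s: 6.6
eef_pos: [558.1, -291.2, 257.6]
ee_rot: [-0.001, 0.85, 0.527, -0.0]
force: [0.2, 0.5, 0.4]
grip_width: 0.506
```

```bash
cat >> h.py <<'E'
def edges(z,v0=250,v1=282):
    g=z['p'].astype(int).mean(2)
    for v in range(v0,v1,4): print(v,g[v,240:280].astype(int))
E
python3 - <<'E'
from h import *
st(); p=cap("wrist",4)
cv2.imwrite("pics/w4c.png",cv2.resize(p[100:310,180:340,::-1],None,fx=3.5,fy=2.8,interpolation=cv2.INTER_CUBIC))
edges(load("wrist4"))
E
```

```text
t6.60 along -0.02 far -0.37 z 257.57 | F along 0.56 far 0.00 up 0.36 | w 0.506
250 [228 229 228 230 207 172 165 165 166 167 165 166 168 142 159 165 164  97
  86  92  92  92  91  89  87  85  79  77  72  68  59  67 150 173 174 176
 177 174 172 172]
254 [227 229 228 229 208 173 165 166 167 165 166 165 168 167 165 167 167  99
  86  92  92  91  91  89  87  83  81  76  73  67  61  72 155 173 175 176
 176 173 182 215]
258 [226 228 227 229 210 173 165 164 167 166 165 166 167 166 162 165 168  98
  87  91  92  92  91  89  88  85  81  74  72  67  58  81 172 174 176 176
 178 173 198 234]
262 [225 227 227 228 218 182 165 166 166 167 165 164 168 167 166 167 167  98
  87  91  92  91  92  88  88  85  81  76  71  66  58  88 174 173 176 179
 176 173 205 234]
266 [225 228 227 228 217 183 164 164 158 153 127 153 166 163 164 166 167  97
  86  93  92  90  91  88  86  84  80  75  70  65  57  85 155 154 161 171
 169 169 207 234]
270 [229 227 227 227 218 183 156 128 115 114 113 114 133 160 165 168 168  98
  88  91  92  91  90  89  87  83  79  75  73  64  62 100 154 156 156 158
 157 153 196 226]
274 [233 234 234 234 232 229 228 217 160 116 112 114 114 114 154 166 166  97
  86  92  92  91  90  88  86  82  79  76  71  64  83 135 155 156 157 159
 156 156 204 226]
278 [234 234 234 232 231 230 228 228 216 201 198 194 192 172 168 169 165  97
  89  93  91  91  90  89  86  88  89  97 136 156 155 155 156 155 158 158
 155 202 226 226]
```

View pics/w4c.png

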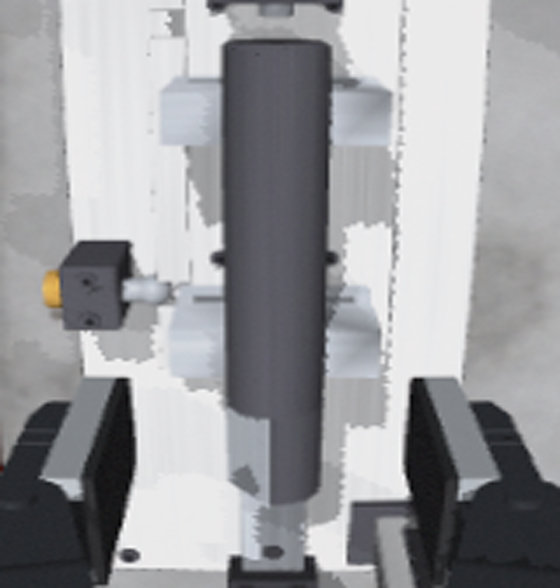

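The flat edge is still at about px 257 and hasn't moved relative to the bar. The pad slipped (T/F ≈ 0.4), so rubbing alone won't roll the bar. New plan: roll the bar up the far V wall with the robot-side pad (far plus up), pinch it there to hold the rotation, then set it back and repeat as needed.

>>> move_arm --series '[[[0,0.4,0],0,0.37],[[0,0.4,20],0,0.37],[[0,0.4,55],0,0.37],[[0,0.4,90],0,0.37],[[0,0.4,115],0,0.37],[[0,0.4,125],0,0.37],[[0,0.4,125],0,0.37],[[0,2.4,125],0,0.37],[[0,2.4,125],0,0.37]]'

```text
time_s: 7.78
eef_pos: [560.8, -292.6, 134.8]
ee_rot: [0.001, 0.85, 0.527, 0.0]
force: [-0.4, 0.9, 0.2]
grip_width: 0.37
```

```bash
python3 - <<'E'
from h import *
st()
E
```

```text
t7.78 along -0.13 far 2.73 z 134.79 | F along 0.63 far -0.74 up 0.24 | w 0.370
```

>>> move_arm --series '[[[0,0.5,-1],0,0.37],[[0,1,-2.3],0,0.37],[[0,1.5,-3.6],0,0.37],[[0,2,-5],0,0.37],[[0,2.5,-6.3],0,0.37],[[0,3,-7.6],0,0.37],[[0,3.5,-8.8],0,0.37],[[0,4,-10],0,0.37],[[0,4,-10],0,0.37]]'

```text
time_s: 8.9
eef_pos: [564.0, -294.1, 143.9]
ee_rot: [-0.0, 0.85, 0.527, -0.0]
force: [-2.5, 1.9, -0.3]
grip_width: 0.374
```

```bash
python3 - <<'E'
from h import *
st(); p=cap("wrist",5)
cv2.imwrite("pics/w5c.png",cv2.resize(p[:,128:384,::-1],None,fx=2,fy=1.5,interpolation=cv2.INTER_CUBIC))
E
```

```text
t8.90 along -0.06 far 6.28 z 143.91 | F along 0.59 far -3.04 up -0.28 | w 0.374
```

View pics/w5c.png

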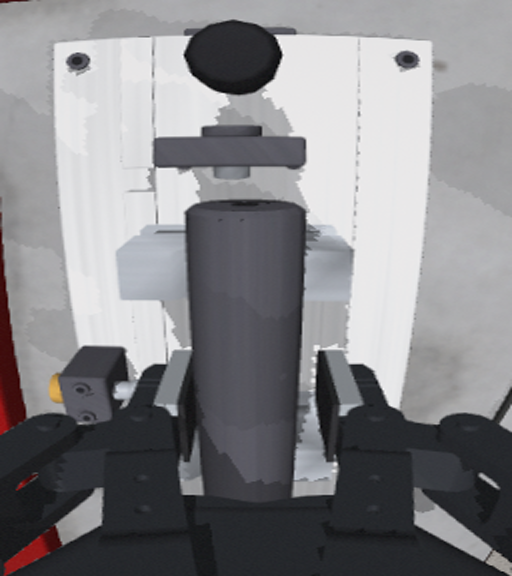

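>>> move_arm --series '[[[0,-0.7,0],0,0.355],[[0,-1.4,0],0,0.34],[[0,-2.1,0],0,0.323],[[0,-2.7,0],0,0.3],[[0,-2.7,0],0,0.25],[[0,-2.7,0],0,0.25]]' --force 25

```text
time_s: 9.7
eef_pos: [561.3, -292.8, 143.8]
ee_rot: [-0.0, 0.85, 0.527, -0.0]
force: [-5.5, 2.4, 1.5]
grip_width: 0.294
```

```bash
python3 - <<'E'
from h import *
st()
E
```

```text
t9.70 along -0.05 far 3.27 z 143.81 | F along -0.30 far -6.01 up 1.51 | w 0.294
```

>>> move_arm --series '[[[0,0,-2],0,0.25],[[0,-0.3,-5],0,0.25],[[0,-2,-5],0,0.25],[[0,-3.3,-5],0,0.25],[[0,-3.3,-5],0,0.25]]'

```text
time_s: 10.32
eef_pos: [558.5, -291.4, 148.7]
ee_rot: [-0.0, 0.85, 0.527, -0.0]
force: [1.0, 0.9, -5.2]
grip_width: 0.293
```

```bash
python3 - <<'E'
from h import *
st()
E
```

```text
t10.32 along -0.07 far 0.18 z 148.70 | F along 1.27 far 0.52 up -5.23 | w 0.293
```

>>> move_arm --series '[[[0,-0.1,3],0,0.25],[[0,-0.1,6],0,0.25],[[0,-0.1,7.5],0,0.25],[[0,-0.1,8],0,0.25],[[0,-0.1,8],0,0.25]]'

```text
time_s: 10.95
eef_pos: [558.7, -291.6, 141.3]
ee_rot: [0.0, 0.85, 0.527, 0.0]
force: [0.9, 0.4, 1.1]
grip_width: 0.299
```

```bash
python3 - <<'E'
from h import *
st()
E
```

```text
t10.95 along -0.08 far 0.41 z 141.34 | F along 0.70 far 0.62 up 1.08 | w 0.299
```

>>> move_arm --series '[[[0,-0.3,0],0,0.38],[[0,-0.3,0],0,0.4],[[0,-0.3,0],0,0.4],[[0,-0.3,-40],0,0.4],[[0,-0.3,-80],0,0.4],[[0,-0.3,-116],0,0.4],[[0,-0.3,-116],0,0.4],[[0,-0.3,-116],0,0.4]]'

```text
time_s: 11.95
eef_pos: [558.0, -291.1, 255.9]
ee_rot: [-0.001, 0.85, 0.527, -0.0]
force: [0.2, -0.6, -0.4]
grip_width: 0.402
```

```bash
python3 - <<'E'
from h import *
st(); p=cap("wrist",6)
cv2.imwrite("pics/w6c.png",cv2.resize(p[100:310,180:340,::-1],None,fx=3.5,fy=2.8,interpolation=cv2.INTER_CUBIC))
edges(load("wrist6"),254,270)
E
```

```text
t11.95 along -0.02 far -0.39 z 255.87 | F along -0.43 far 0.41 up -0.36 | w 0.402
254 [228 229 228 230 213 191 190 191 191 192 191 191 191 190 193 194 192 189
 193 193 188 100  86  87  84  82  80  76  73  68  60  67 140 173 177 175
 178 175 197 235]
258 [227 229 228 230 213 192 190 189 191 192 191 191 190 190 193 194 193 189
 193 194 181  96  87  88  84  83  79  76  72  67  59  84 173 174 177 177
 178 174 201 235]
262 [226 228 228 229 218 196 189 190 191 193 193 191 189 189 192 195 193 190
 193 194 180  95  87  88  84  82  81  76  72  66  58  89 173 174 177 177
 178 174 205 235]
266 [226 229 228 229 210 185 190 189 153 129 164 144 128 128 129 185 192 188
 193 189 180  94  87  86  84  82  80  76  71  66  62  98 155 156 164 178
 178 175 210 235]
```

View pics/w6c.png

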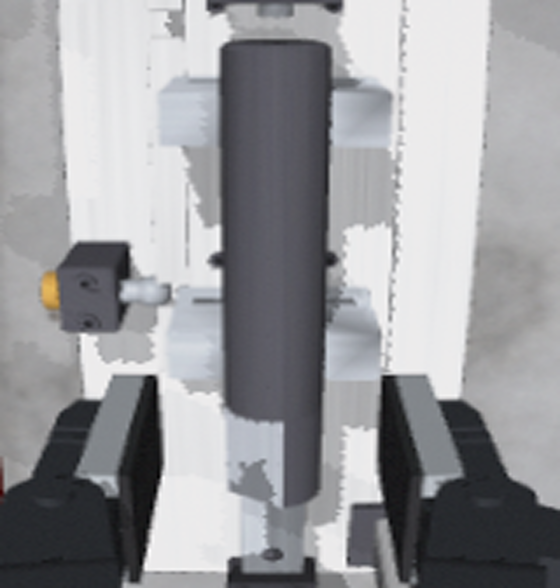

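```bash
python3 - <<'E'
from h import *
for n,us in(("wrist1",(258.0,)),("wrist4",(256.5,)),("wrist6",(260.5,))):
    z=load(n)
    for v in (256,262): print(n,v,[cyl(z,u,v) for u in us],[cyl(z,u,v) for u in (us[0]-.5,us[0]+.5)])
    g=z['p'].astype(int).mean(2); 
E
```

```text
wrist1 256 [(np.float64(7.474623246233436), np.float64(-57.92536055225927))] [(np.float64(9.49724844404968), np.float64(-57.96385961515915)), (np.float64(5.462215349937289), np.float64(-57.89714289859361))]
wrist1 262 [(np.float64(7.619044121160351), np.float64(-64.48482152856263))] [(np.float64(9.665484521122014), np.float64(-64.52649606245512)), (np.float64(5.583279187400795), np.float64(-64.45416003706985))]
wrist4 256 [(np.float64(7.880157850493841), np.float64(-59.92911545125418))] [(np.float64(9.887446386907099), np.float64(-59.97289152556467)), (np.float64(5.884002256850548), np.float64(-59.89546961912165))]
wrist4 262 [(np.float64(7.943978250146582), np.float64(-66.42120731884731))] [(np.float64(9.974423554594678), np.float64(-66.46794281024006)), (np.float64(5.925018156855124), np.float64(-66.38531650481958))]
wrist6 256 [(np.float64(-8.534516803538338), np.float64(-58.93724044104748))] [(np.float64(-6.547836715537775), np.float64(-58.899093919411285)), (np.float64(-10.533712721659628), np.float64(-58.98546539517289))]
wrist6 262 [(np.float64(-8.650322871976178), np.float64(-65.38405816052148))] [(np.float64(-6.640608535127803), np.float64(-65.34316205702964)), (np.float64(-10.673018982457112), np.float64(-65.435749769795))]
```

>>> move_arm --series '[[[0,0.4,0],0,0.37],[[0,0.4,20],0,0.37],[[0,0.4,55],0,0.37],[[0,0.4,90],0,0.37],[[0,0.4,112],0,0.37],[[0,0.4,121],0,0.37],[[0,0.4,121],0,0.37],[[0,2.5,121],0,0.37],[[0,2.5,121],0,0.37]]'

```text
time_s: 13.12
eef_pos: [560.9, -292.6, 136.7]
ee_rot: [0.001, 0.85, 0.527, 0.0]
force: [-0.8, -0.3, 0.1]
grip_width: 0.372
```

```bash
python3 - <<'E'
from h import *
st()
E
```

```text
t13.12 along -0.11 far 2.81 z 136.67 | F along -0.59 far -0.59 up 0.09 | w 0.372
```

>>> move_arm --series '[[[0,0.5,-1],0,0.37],[[0,1,-2.3],0,0.37],[[0,1.6,-3.8],0,0.37],[[0,2.2,-5.4],0,0.37],[[0,2.8,-7],0,0.37],[[0,3.4,-8.5],0,0.37],[[0,4,-10],0,0.37],[[0,4.5,-11.2],0,0.37],[[0,4.5,-11.2],0,0.37]]'

```text
time_s: 14.25
eef_pos: [564.5, -294.4, 147.1]
ee_rot: [0.0, 0.85, 0.527, 0.0]
force: [-3.5, 1.3, -0.9]
grip_width: 0.371
```

>>> move_arm --series '[[[0,-0.7,0],0,0.355],[[0,-1.4,0],0,0.34],[[0,-2.1,0],0,0.323],[[0,-2.7,0],0,0.3],[[0,-2.7,0],0,0.25],[[0,-2.7,0],0,0.25]]' --force 25

```text
time_s: 15.0
eef_pos: [561.9, -293.0, 147.0]
ee_rot: [-0.0, 0.85, 0.527, -0.0]
force: [-5.6, 3.4, 0.9]
grip_width: 0.292
```

```bash
python3 - <<'E'
from h import *
st()
E
```

```text
t15.00 along -0.03 far 3.87 z 147.02 | F along 0.56 far -6.48 up 0.90 | w 0.292
```

>>> move_arm --series '[[[0,0,-2],0,0.25],[[0,-0.3,-5],0,0.25],[[0,-2.2,-5],0,0.25],[[0,-3.8,-5],0,0.25],[[0,-3.8,-2],0,0.25],[[0,-3.8,1],0,0.25],[[0,-3.8,2.5],0,0.25],[[0,-3.8,3],0,0.25],[[0,-3.8,3],0,0.25]]'

```text
time_s: 16.12
eef_pos: [558.8, -291.6, 144.1]
ee_rot: [0.0, 0.85, 0.527, 0.0]
force: [-0.6, 0.0, -3.8]
grip_width: 0.293
```

```bash
python3 - <<'E'
from h import *
st()
E
```

```text
t16.12 along -0.08 far 0.44 z 144.12 | F along -0.22 far -0.51 up -3.84 | w 0.293
```

>>> move_arm --series '[[[0,-0.3,0.5],0,0.25],[[0,-0.3,0.6],0,0.25],[[0,-0.3,0.6],0,0.38],[[0,-0.3,0.6],0,0.4],[[0,-0.3,0.6],0,0.4],[[0,-0.3,-40],0,0.4],[[0,-0.3,-80],0,0.4],[[0,-0.3,-113],0,0.4],[[0,-0.3,-113],0,0.4],[[0,-0.3,-113],0,0.4]]'

```text
time_s: 17.38
eef_pos: [558.2, -291.2, 256.0]
ee_rot: [-0.001, 0.85, 0.527, -0.0]
force: [-0.1, -0.4, -1.0]
grip_width: 0.396
```

```bash
python3 - <<'E'
from h import *
st(); p=cap("wrist",7)
cv2.imwrite("pics/w7c.png",cv2.resize(p[100:310,180:340,::-1],None,fx=3.5,fy=2.8,interpolation=cv2.INTER_CUBIC))
edges(load("wrist7"),254,270)
z=load("wrist7")
for u in range(260,272): print(u,cyl(z,u,258))
for u in range(243,252): print(u,cyl(z,u,258))
E
```

```text
t17.38 along -0.05 far -0.21 z 255.98 | F along -0.36 far 0.09 up -0.99 | w 0.396
254 [228 229 228 213 134 129 195 212 210 210 212 211 212 211 212 211 210 212
 213 215 213 209 212 215 214 157  86  75  70  66  59  76 174 175 176 178
 178 174 197 235]
258 [228 229 228 213 136 127 194 211 210 210 211 213 212 212 211 211 210 213
 214 215 213 210 214 215 214 156  83  73  71  66  57  83 174 176 176 178
 177 178 207 235]
262 [227 228 228 215 140 127 193 212 211 211 211 213 213 212 212 212 211 212
 214 215 214 210 214 215 214 154  84  74  69  65  62 103 174 175 176 178
 177 173 205 235]
266 [226 229 228 230 178 103 184 212 174 144 145 147 147 147 145 145 145 206
 214 216 215 210 214 215 213 123  81  74  68  64  61  98 155 157 163 179
 176 174 209 234]
260 (np.float64(-7.276741994250649), np.float64(-61.104153354147414))
261 (np.float64(-11.288441207625706), np.float64(-61.19966529955403))
262 (np.float64(-15.368197423909512), np.float64(-61.337790961223554))
263 (np.float64(-19.545140309968563), np.float64(-61.521271735065845))
264 (np.float64(-23.854311004980335), np.float64(-61.75408993196
[... 285 characters left out ...]
69 (np.float64(-49.737658697335554), np.float64(-63.98902593712231))
270 (np.float64(-56.98308124634189), np.float64(-64.83011850961913))
271 (np.float64(-66.51190484233797), np.float64(-66.04102591065612))
243 None
244 None
245 (np.float64(70.01176369092583), np.float64(-66.47009102894195))
246 (np.float64(59.3789312480935), np.float64(-65.08812545486349))
247 (np.float64(51.72711169983722), np.float64(-64.17898685273666))
248 (np.float64(45.35489872132932), np.float64(-63.490148663167034))
249 (np.float64(39.72602941698802), np.float64(-62.94080776334563))
250 (np.float64(34.5873524998727), np.float64(-62.49262117303754))
251 (np.float64(29.794647227198077), np.float64(-62.12388266798409))
```

View pics/w7c.png

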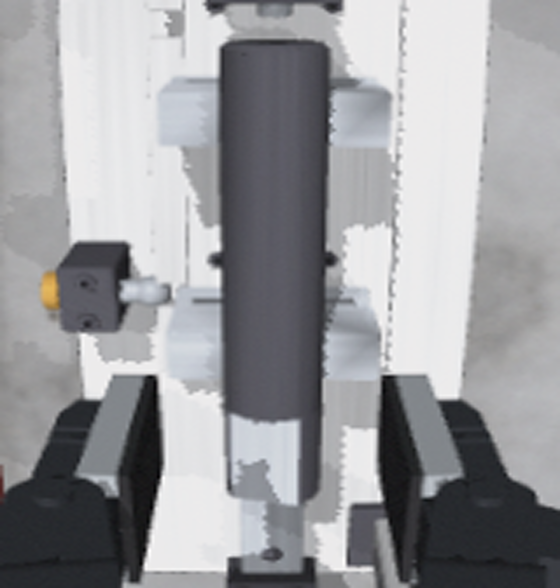

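>>> move_arm --series '[[[0,0.2,0],0,0.37],[[0,0.2,20],0,0.37],[[0,0.2,55],0,0.37],[[0,0.2,90],0,0.37],[[0,0.2,112],0,0.37],[[0,0.2,121],0,0.37],[[0,0.2,121],0,0.37],[[0,2.3,121],0,0.37],[[0,2.3,121],0,0.37]]'

```text
time_s: 18.55
eef_pos: [560.9, -292.7, 136.9]
ee_rot: [0.001, 0.85, 0.527, 0.0]
force: [-0.7, 0.0, -0.4]
grip_width: 0.364
```

```bash
python3 - <<'E'
from h import *
st()
E
```

```text
t18.55 along -0.14 far 2.81 z 136.91 | F along -0.27 far -0.64 up -0.36 | w 0.364
```

>>> move_arm --series '[[[0,0.5,-1],0,0.37],[[0,1,-2.3],0,0.37],[[0,1.6,-3.8],0,0.37],[[0,2.2,-5.4],0,0.37],[[0,2.8,-7],0,0.37],[[0,3.3,-8.3],0,0.37],[[0,3.8,-9.5],0,0.37],[[0,4.15,-10.4],0,0.37],[[0,4.15,-10.4],0,0.37]]'

```text
time_s: 19.68
eef_pos: [564.2, -294.3, 146.5]
ee_rot: [-0.0, 0.85, 0.527, 0.0]
force: [-2.1, 1.5, -1.1]
grip_width: 0.371
```

>>> move_arm --series '[[[0,-0.7,0],0,0.355],[[0,-1.4,0],0,0.34],[[0,-2.1,0],0,0.323],[[0,-2.7,0],0,0.3],[[0,-2.7,0],0,0.25],[[0,-2.7,0],0,0.25]]' --force 25

```text
time_s: 20.42
eef_pos: [561.6, -292.9, 146.4]
ee_rot: [-0.0, 0.85, 0.527, -0.0]
force: [-5.3, 3.6, 0.7]
grip_width: 0.295
```

>>> move_arm --series '[[[0,0,-2],0,0.25],[[0,-0.3,-5],0,0.25],[[0,-2.2,-5],0,0.25],[[0,-3.7,-5],0,0.25],[[0,-3.7,-2],0,0.25],[[0,-3.7,1],0,0.25],[[0,-3.7,2.5],0,0.25],[[0,-3.7,3],0,0.25],[[0,-3.7,3],0,0.25]]'

```text
time_s: 21.55
eef_pos: [558.7, -291.6, 143.7]
ee_rot: [0.0, 0.85, 0.527, 0.0]
force: [1.3, 0.2, -2.6]
grip_width: 0.293
```

```bash
python3 - <<'E'
from h import *
st()
E
```

```text
t21.55 along -0.11 far 0.37 z 143.74 | F along 0.79 far 1.10 up -2.56 | w 0.293
```

>>> move_arm --series '[[[0,-0.3,0.3],0,0.25],[[0,-0.3,0.4],0,0.25],[[0,-0.3,0.4],0,0.38],[[0,-0.3,0.4],0,0.4],[[0,-0.3,0.4],0,0.4],[[0,-0.3,-40],0,0.4],[[0,-0.3,-80],0,0.4],[[0,-0.3,-113],0,0.4],[[0,-0.3,-113],0,0.4],[[0,-0.3,-113],0,0.4]]'

```text
time_s: 22.8
eef_pos: [558.0, -291.1, 255.3]
ee_rot: [-0.001, 0.85, 0.527, -0.0]
force: [-0.1, 0.6, 0.7]
grip_width: 0.397
```

```bash
python3 - <<'E'
from h import *
st(); p=cap("wrist",8)
cv2.imwrite("pics/w8c.png",cv2.resize(p[100:310,180:340,::-1],None,fx=3.5,fy=2.8,interpolation=cv2.INTER_CUBIC))
z=load("wrist8");edges(z,250,270)
for u in (245,246,247,248,266,267,268,269,270): print(u,cyl(z,u,258))
E
```

```text
t22.80 along -0.03 far -0.49 z 255.30 | F along 0.46 far -0.34 up 0.71 | w 0.397
250 [228 229 229 231 160  65  74  89 114 191 196 167 126 111 120 121 121 106
 103 102 102 116 117 148 158 171 174 212 210 151  60  61 127 175 175 177
 178 175 174 172]
254 [228 229 228 230 164  65  72  87 113 189 210 207 207 208 209 210 209 209
 208 207 207 209 211 210 208 207 210 212 209 121  60  69 144 175 176 176
 178 175 196 235]
258 [226 228 228 229 177  81  70  84 112 188 208 207 207 207 210 209 209 208
 207 207 208 209 211 210 209 207 210 212 206 118  56  73 144 175 175 176
 177 173 200 234]
262 [226 228 227 229 182  85  69  82 112 188 209 206 207 207 209 210 209 208
 207 207 208 209 210 211 208 207 210 211 205 116  59  90 172 175 177 176
 180 174 204 234]
266 [225 228 228 228 185  83  70  80  85 128 143 143 141 142 144 162 165 203
 206 206 207 210 210 210 207 206 211 210 201  85  56  87 155 156 163 176
 178 173 208 235]
245 (np.float64(74.9403714006058), np.float64(-66.72064771505342))
246 (np.float64(62.19112756541908), np.float64(-65.01690385297478))
247 (np.float64(53.95349088632721), np.float64(-64.01022355292322))
248 (np.float64(47.28667810999319), np.float64(-63.267250390429254))
266 (np.float64(-31.267753906641282), np.float64(-61.83112696490514))
267 (np.float64(-36.16712756420845), np.float64(-62.226965727908485))
268 (np.float64(-41.4577331568769), np.float64(-62.708858340730536))
269 (np.float64(-47.314194652925835), np.float64(-63.303188349281086))
270 (np.float64(-54.06128290591695), np.float64(-64.05910248051414))
```

View pics/w8c.png

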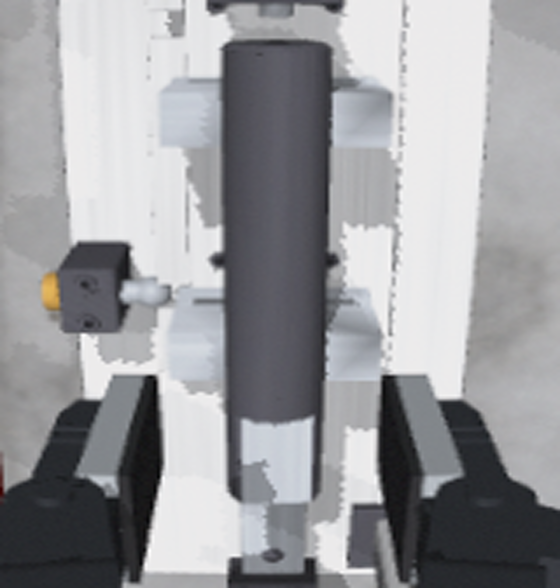

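```bash
python3 - <<'E'
from h import *
from scipy.optimize import brentq
z=load("wrist8");g=z['p'].astype(float).mean(2)
def sub(row,lo,hi,rev=False):
    # boundary bright->dark going from lo to hi, 50% level between local plateaus
    x=np.arange(lo,hi+1); y=row[lo:hi+1]; mid=(y[0]+y[-1])/2
    for i in range(len(y)-1):
        if (y[i]-mid)*(y[i+1]-mid)<=0 and y[i]!=y[i+1]: return x[i]+(mid-y[i])/(y[i+1]-y[i])
def line(u,v): # ray in (lateral,z) plane
    f=lambda P:np.array([(P-G)@W,P[2]-G[2]])
    A=f(wray(z,u,v,200));B=f(wray(z,u,v,50)); d=(B-A)/np.linalg.norm(B-A); return A,d
def tang(u,v,side):
    # lateral offset e of axis so that ray is tangent radius 13
    A,d=line(u,v); n=np.array([d[1],-d[0]])  # normal
    n*=np.sign(n[0])*side
    # distance of axis (e,0) from line along n: (A-(e,0)).n = 13
    return (A@n-13)/n[0]
res=[]
for v in range(110,262,3):
    r=g[v]
    l=sub(r,241,249); q=sub(r,269 if v>120 else 268,276)
    if l and q:
        eL=tang(l,v,-1); eR=tang(q,v,1); res.append((v,l,q,eL,eR,r[241],r[276]))
for a in res: print("%d %.2f %.2f eL %.2f eR %.2f mean %.2f bg %d %d"%(a[:5]+((a[3]+a[4])/2,)+a[5:]))
print(np.median([(a[3]+a[4])/2 for a in res]))
E
```

```text
110 245.86 275.42 eL 2.95 eR 0.53 mean 1.74 bg 231 209
113 245.39 273.33 eL 2.55 eR -1.12 mean 0.72 bg 231 181
116 243.23 273.83 eL 0.81 eR -0.70 mean 0.05 bg 232 181
119 242.80 274.68 eL 0.44 eR 0.00 mean 0.22 bg 231 181
122 242.72 274.53 eL 0.35 eR -0.10 mean 0.13 bg 232 164
125 242.70 274.53 eL 0.31 eR -0.08 mean 0.12 bg 232 159
128 242.39 274.76 eL 0.04 eR 0.13 mean 0.08 bg 153 109
131 242.42 275.50 eL 0.03 eR 0.75 mean 0.39 bg 177 90
134 242.37 274.47 eL -0.04 eR -0.06 mean -0.05 bg 185 193
137 242.75 274.52 eL 0.24 eR 0.01 mean 0.12 bg 181 189
140 242.72 274.48 eL 0.19 eR 0.01 mean 0.10 bg 178 192
143 242.65 274.49 eL 0.10 eR 0.05 mean 0.07 bg 175 196
146 242.62 274.25 eL 0.04 eR -0.12 mean -0.04 bg 170 192
149 242.62 274.35 eL 0.01 eR -0.01 mean -0.00 bg 163 199
152 242.64 274.28 eL -0.01 eR -0.04 mean -0.02 bg 162 186
155 242.76 273.87 eL 0.06 eR -0.34 mean -0.14 bg 161 177
158 242.76 273.89 eL 0.02 eR -0.30 mean -0.14 bg 162 179
161 242.76 273.91 eL -0.01 eR -0.25 mean -0.13 bg 161 178
164 242.70 273.91 eL -0.10 eR -0.22 mean -0.16 bg 162 176
167 242.72 273.65 eL -0.13 eR -0
[... 1130 characters left out ...]
78 eL -0.36 eR -0.20 mean -0.28 bg 188 188
230 243.58 272.50 eL -0.41 eR -0.39 mean -0.40 bg 181 186
233 243.64 272.85 eL -0.42 eR -0.01 mean -0.21 bg 180 187
236 243.66 272.25 eL -0.47 eR -0.50 mean -0.48 bg 177 178
239 243.70 272.22 eL -0.49 eR -0.46 mean -0.48 bg 177 176
242 243.43 272.18 eL -0.80 eR -0.43 mean -0.62 bg 235 176
245 243.20 272.13 eL -1.08 eR -0.41 mean -0.75 bg 234 178
248 244.01 272.47 eL -0.40 eR -0.03 mean -0.21 bg 229 177
251 243.30 272.53 eL -1.13 eR 0.10 mean -0.52 bg 229 179
254 243.32 272.18 eL -1.19 eR -0.16 mean -0.68 bg 229 178
257 243.34 272.11 eL -1.24 eR -0.15 mean -0.70 bg 228 178
260 243.44 272.06 eL -1.23 eR -0.12 mean -0.68 bg 229 179
-0.15734248646172352
```

Both flat edges are visible, at px 248.5 and 268.9, against bar silhouettes at 244.2 and 271.7–272.1. The dark strips (4.3 px and about 3 px) are uneven, so the flat is about 4° too far towards the far side. I'll make a small reverse cycle to correct it.

>>> move_arm --series '[[[0,0.3,0],0,0.37],[[0,0.3,20],0,0.37],[[0,0.3,55],0,0.37],[[0,0.3,90],0,0.37],[[0,0.3,110],0,0.37],[[0,0.3,118],0,0.37],[[0,0.3,118],0,0.37],[[0,-2.4,118],0,0.37],[[0,-2.4,118],0,0.37]]'

```text
time_s: 23.98
eef_pos: [556.2, -290.3, 139.3]
ee_rot: [0.001, 0.85, 0.527, 0.0]
force: [-1.1, -0.4, 0.7]
grip_width: 0.375
```

```bash
python3 - <<'E'
from h import *
st()
E
```

```text
t23.98 along -0.11 far -2.42 z 139.29 | F along -0.87 far -0.78 up 0.69 | w 0.375
```

>>> move_arm --series '[[[0,-0.5,0],0,0.37],[[0,-0.8,-0.7],0,0.37],[[0,-1.1,-1.5],0,0.37],[[0,-1.4,-2.4],0,0.37],[[0,-1.4,-2.4],0,0.37]]'

```text
time_s: 24.6
eef_pos: [555.2, -289.9, 141.3]
ee_rot: [0.001, 0.85, 0.527, 0.0]
force: [5.3, -2.3, 1.0]
grip_width: 0.369
```

```bash
python3 - <<'E'
from h import *
st()
E
```

```text
t24.60 along -0.16 far -3.48 z 141.26 | F along 0.31 far 5.71 up 1.03 | w 0.369
```

>>> move_arm --series '[[[0,0.7,0],0,0.355],[[0,1.4,0],0,0.34],[[0,2.1,0],0,0.323],[[0,2.7,0],0,0.3],[[0,2.7,0],0,0.25],[[0,2.7,0],0,0.25]]' --force 25

```text
time_s: 25.35
eef_pos: [557.8, -291.2, 141.6]
ee_rot: [0.001, 0.85, 0.527, 0.001]
force: [5.3, -2.5, 2.6]
grip_width: 0.296
```

```bash
python3 - <<'E'
from h import *
st()
E
```

```text
t25.35 along -0.14 far -0.55 z 141.55 | F along 0.10 far 5.91 up 2.58 | w 0.296
```

>>> move_arm --series '[[[0,0,-1.5],0,0.25],[[0,0,-3],0,0.25],[[0,0.9,-3],0,0.25],[[0,0.9,-1.5],0,0.25],[[0,0.9,0],0,0.25],[[0,0.9,0.2],0,0.25],[[0,0.9,0.2],0,0.25]]'

```text
time_s: 26.22
eef_pos: [558.4, -291.4, 141.2]
ee_rot: [0.001, 0.85, 0.527, 0.0]
force: [2.7, -1.2, 0.6]
grip_width: 0.29
```

```bash
python3 - <<'E'
from h import *
st()
E
```

```text
t26.23 along -0.13 far 0.02 z 141.15 | F along 0.09 far 2.96 up 0.56 | w 0.290
```

>>> move_arm --series '[[[0,0.3,0],0,0.25],[[0,0.3,0],0,0.25],[[0,0.3,0],0,0.38],[[0,0.3,0],0,0.4],[[0,0.1,0],0,0.4],[[0,0,-40],0,0.4],[[0,0,-80],0,0.4],[[0,0,-115],0,0.4],[[0,0,-115],0,0.4],[[0,0,-115],0,0.4]]'

```text
time_s: 27.48
eef_pos: [557.8, -291.0, 254.6]
ee_rot: [-0.001, 0.85, 0.527, -0.0]
force: [-0.4, -0.1, -1.0]
grip_width: 0.399
```

```bash
python3 - <<'E'
from h import *
st(); p=cap("wrist",9)
cv2.imwrite("pics/w9c.png",cv2.resize(p[100:310,180:340,::-1],None,fx=3.5,fy=2.8,interpolation=cv2.INTER_CUBIC))
z=load("wrist9");edges(z,230,270)
for u in (245,246,247,248,249,266,267,268,269,270): print(u,cyl(z,u,258,G-.5*W))
c=-mod(z)[0].T@mod(z)[1]; print((c-G)@W,c[2])
E
```

```text
t27.48 along -0.01 far -0.70 z 254.58 | F along -0.22 far -0.32 up -0.99 | w 0.399
230 [196 184 176 173 114  73  72  79  82  84  86  88  90  93  94  94  95  93
  93  92  92  90  89  88  86  86  82  79  76  67  64  57  46 192 192 192
 188 184 179 174]
234 [193 180 170 166 112  70  72  78  82  84  86  89  92  94  95  95  96  94
  93  92  93  90  89  86  86  85  83  79  76  66  61  57  45 187 195 191
 188 188 188 191]
238 [179 178 165 162 128  81  72  77  82  85  85  88  91  93  94  95  94  94
  93  92  92  90  89  87  85  83  80  78  72  65  61  55  47 174 173 175
 177 177 174 172]
242 [235 235 231 191 128  81  72  78  83  85  87  85  91  92  95  95  94  93
  93  92  93  91  89  86  85  84  79  76  72  65  59  54  81 174 173 175
 176 176 172 171]
246 [231 234 231 194 117  71  71  78  83  84  87  88  92  93  95  96  94  92
  92  92  92  89  88  87  84  82  80  78  71  63  59  55  88 175 174 175
 177 176 173 172]
250 [228 229 228 230 168  76  78  91 152 187 169 151 119 100  99  99  94  92
  90  92  93  89  99 114 112 147 149 175 209  88  60  57  92 175 174 176
 177 176 174 172]
254 [227 
[... 690 characters left out ...]
44357), np.float64(-65.4706926201705))
246 (np.float64(58.96754758299512), np.float64(-64.13515109521393))
247 (np.float64(51.436126799779665), np.float64(-63.24395488216817))
248 (np.float64(45.13682505276083), np.float64(-62.565567615021514))
249 (np.float64(39.56046424739835), np.float64(-62.02324207362189))
266 (np.float64(-32.70787128107167), np.float64(-61.461404589868074))
267 (np.float64(-37.689888172870816), np.float64(-61.87903097497442))
268 (np.float64(-43.101136706959956), np.float64(-62.38825655686306))
269 (np.float64(-49.14438251445238), np.float64(-63.019769611143644))
270 (np.float64(-56.215972187698426), np.float64(-63.83346086966852))
-1.078864891119603 324.79900340533123
```

View pics/w9c.png

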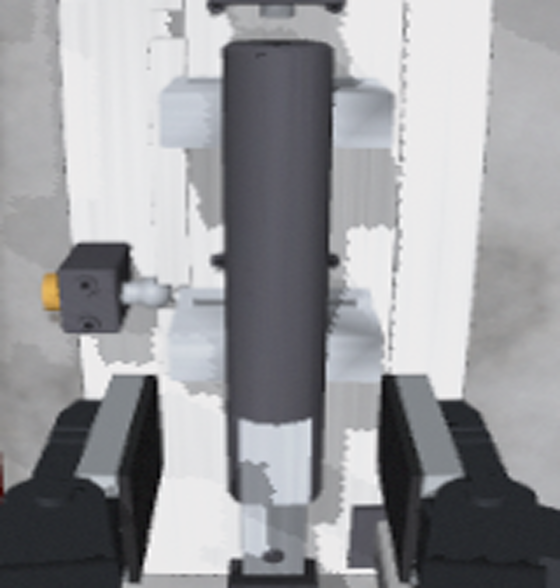

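```bash
python3 - <<'E'
from h import *
for n in("top0","scene0"):
    C=cloud(load(n)).reshape(-1,3); e=C-G; a=e@D; w=e@W
    m=(C[:,2]>100)&(C[:,2]<400)&(a>100)&(a<260)&(abs(w)<120)
    print(n,m.sum()); 
    for lo in range(-120,120,20):
        k=m&(w>=lo)&(w<lo+20)
        if k.sum(): print(lo,k.sum(),a[k].min().round(),C[k,2].max().round())
E
```

```text
top0 457
-120 125 160.0 104.0
-100 137 158.0 104.0
-80 118 158.0 104.0
-60 77 159.0 103.0
scene0 77
-120 5 159.0 101.0
-100 22 161.0 101.0
-80 34 159.0 101.0
-60 16 172.0 101.0
```

>>> move_arm --series '[[[45,1,0],0,0.2],[[95,1,0],0,0],[[138,1,0],0,0],[[138,1,30],0,0],[[138,1,70],0,0],[[138,1,105],0,0],[[138,1,116],0,0],[[138,1,116],0,0]]'

```text
time_s: 28.52
eef_pos: [620.2, -168.1, 139.3]
ee_rot: [-0.0, 0.85, 0.527, -0.0]
force: [0.6, -0.6, 0.7]
grip_width: -0.001
```

```bash
python3 - <<'E'
from h import *
st(); p=cap("wrist",10); q=cap("scene",10)
cv2.imwrite("pics/c10.png",np.hstack([p,q])[:,:,::-1][:, :1024:1][:, ::1]) if 0 else cv2.imwrite("pics/c10.png",cv2.resize(np.hstack([p,q])[:,:,::-1],(800,300)))
E
```

```text
t28.52 along 137.88 far 0.75 z 139.33 | F along -0.23 far 0.80 up 0.74 | w -0.001
```

View pics/c10.png

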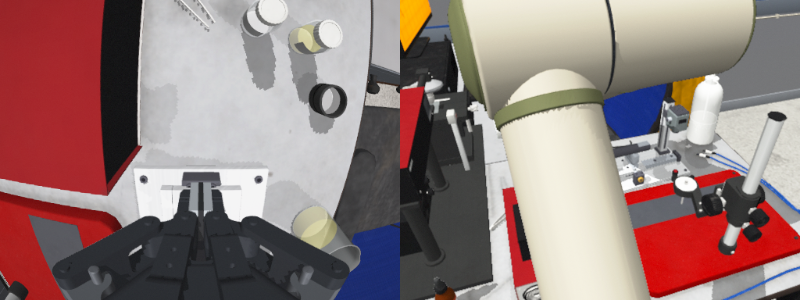

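>>> move_arm --series '[[[-3,-0.3,0],0,0],[[-6,-0.3,0],0,0],[[-7,-0.3,0],0,0],[[-8,-0.3,0],0,0],[[-9,-0.3,0],0,0],[[-9,-0.3,0],0,0]]'

```text
time_s: 29.38
eef_pos: [616.3, -175.5, 139.8]
ee_rot: [-0.0, 0.85, 0.527, 0.0]
force: [2.4, 4.0, 0.6]
grip_width: -0.001
```

```bash
python3 - <<'E'
from h import *
st()
E
```

```text
t29.38 along 129.50 far 0.52 z 139.76 | F along 4.61 far 0.39 up 0.57 | w -0.001
```

>>> move_arm --series '[[[-0.5,0,0],0,0],[[-1,0,0],0,0],[[-1.8,0,0],0,0],[[-3,0,0],0,0],[[-5,0,0],0,0],[[-7.5,0,0],0,0],[[-10,0,0],0,0],[[-13,0,0],0,0],[[-16,0,0],0,0],[[-19,0,0],0,0]]'

```text
time_s: 30.62
eef_pos: [607.5, -193.1, 139.6]
ee_rot: [-0.0, 0.85, 0.527, 0.0]
force: [2.5, 4.3, 0.2]
grip_width: 0.001
```

```bash
python3 - <<'E'
from h import *
st()
E
```

```text
t30.62 along 109.77 far 0.42 z 139.58 | F along 4.92 far 0.34 up 0.20 | w 0.001
```

>>> move_arm --series '[[[-3.5,0,0],0,0],[[-7,0,0],0,0],[[-10.5,0,0],0,0],[[-14,0,0],0,0],[[-17.5,0,0],0,0],[[-21,0,0],0,0],[[-24.5,0,0],0,0],[[-28,0,0],0,0],[[-31.5,0,0],0,0],[[-35,0,0],0,0]]'

```text
time_s: 31.88
eef_pos: [591.8, -224.5, 139.6]
ee_rot: [-0.0, 0.85, 0.527, -0.0]
force: [1.6, 4.6, 0.7]
grip_width: 0.004
```

>>> move_arm --series '[[[-3.5,0,0],0,0],[[-7,0,0],0,0],[[-10.5,0,0],0,0],[[-14,0,0],0,0],[[-17.5,0,0],0,0],[[-21,0,0],0,0],[[-24.5,0,0],0,0],[[-28,0,0],0,0],[[-31,0,0],0,0],[[-33,0,0],0,0]]'

```text
time_s: 33.12
eef_pos: [577.1, -254.1, 139.6]
ee_rot: [-0.0, 0.85, 0.527, -0.0]
force: [0.0, 4.1, 1.3]
grip_width: -0.001
```

```bash
python3 - <<'E'
from h import *
st(); p=cap("wrist",11); st()
cv2.imwrite("pics/w11.png",p[:,:,::-1])
E
```

```text
t33.12 along 41.64 far 0.29 z 139.56 | F along 3.71 far -1.84 up 1.27 | w -0.001
t33.17 along 41.37 far 0.34 z 139.56 | F along 1.55 far -0.88 up 0.97 | w -0.001
```

View pics/w11.png

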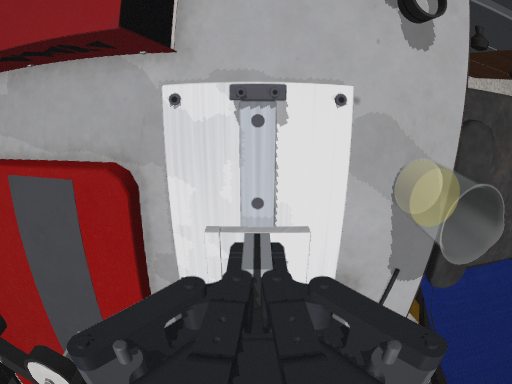

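>>> move_arm --series '[[[-1.5,0,0],0,0],[[-3,0,0],0,0],[[-4.5,0,0],0,0],[[-6,0,0],0,0],[[-7.2,0,0],0,0],[[-8.2,0,0],0,0],[[-9,0,0],0,0],[[-9.8,0,0],0,0],[[-10.5,0,0],0,0],[[-10.5,0,0],0,0]]'

```text
time_s: 34.42
eef_pos: [572.7, -263.4, 139.7]
ee_rot: [0.0, 0.85, 0.527, -0.0]
force: [-0.5, 0.2, 0.2]
grip_width: 0.001
```

```bash
python3 - <<'E'
from h import *
st()
E
```

```text
t34.42 along 31.30 far 0.45 z 139.67 | F along -0.08 far -0.56 up 0.19 | w 0.001
```

The force fell to zero at along 31.3, so the carriage snapped ahead into the detent. I'll back off and check.

>>> move_arm --series '[[[6,0,0],0,0],[[14,0,0],0,0],[[16,0,-40],0,0],[[16,0,-80],0,0],[[16,0,-116],0,0],[[-10,0,-116],0,0.3],[[-35,0,-116],0,0.4],[[-35,0,-116],0,0.4],[[-35,0,-116],0,0.4]]'

```text
time_s: 35.55
eef_pos: [557.5, -293.8, 255.6]
ee_rot: [-0.0, 0.85, 0.527, 0.0]
force: [-0.1, 0.1, 0.8]
grip_width: 0.395
```

```bash
python3 - <<'E'
from h import *
st(); p=cap("wrist",12)
z=load("wrist12");g=z['p'].astype(int).mean(2)
print("expect knob px at carriage 100:",wproj(z,G+7.2*D+.3*W+[0,0,-6]))
E
```

```text
t35.55 along -2.65 far 0.31 z 255.57 | F along 0.08 far -0.14 up 0.75 | w 0.395
expect knob px at carriage 100: [257.5341551  175.93843528]
```

View pics/wrist12.png

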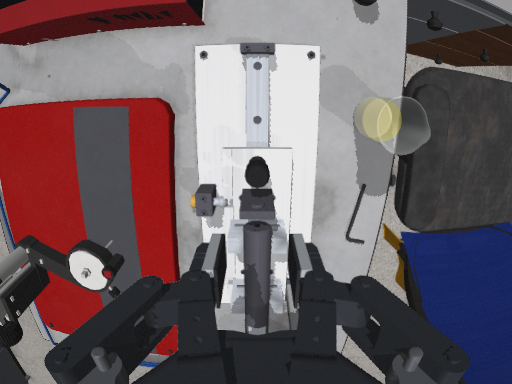

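>>> move_arm --series '[[[0,0,-35],0,0.4],[[0,0,-65],0,0.4],[[40,-45,-65],0,0.4],[[80,-90,-65],0,0.4],[[120,-135,-65],0,0.4],[[160,-180,-65],0,0.4],[[200,-220,-65],0,0.4],[[240,-260,-65],0,0.4],[[280,-300,-65],0,0.4],[[280,-300,-65],0,0.4]]'

```text
time_s: 36.85
eef_pos: [411.5, 92.8, 321.0]
ee_rot: [0.0, 0.848, 0.53, 0.0]
force: [0.6, -0.3, -0.2]
grip_width: 0.4
```

```bash
python3 - <<'E'
from h import *
z=load("wrist12");g=z['p'].astype(int).mean(2)
m=(g<45)[150:200,235:285]; ys,xs=np.nonzero(m); print(xs.mean()+235,ys.min()+150,ys.max()+150)
st(); p=cap("top",13); q=cap("scene",13)
cv2.imwrite("pics/t13.png",cv2.resize(p[120:320,180:400,::-1],None,fx=3,fy=3,interpolation=cv2.INTER_CUBIC))
cv2.imwrite("pics/s13.png",cv2.resize(q[120:270,190:400,::-1],None,fx=3.8,fy=3.8,interpolation=cv2.INTER_CUBIC))
z=load("top13");C=cloud(z)
k=(g:=z['p'].astype(int).mean(2))
m=(k<60)&(z['d']>0)&(C[...,2]>60)&(C[...,2]<90); e=C-G; a=e@D;w=e@W; m&=(abs(w)<20)&(abs(a-7)<25)
P=e[m]; print(m.sum(),(P@D).mean(),(P@W).mean(), "expected ~7.2")
z0=load("top0");C0=cloud(z0);e0=C0-G;k0=z0['p'].astype(int).mean(2);m0=(k0<60)&(C0[...,2]>60)&(C0[...,2]<90)&(abs(e0@W)<20)&(abs(e0@D-107)<25);print(m0.sum(),(e0[m0]@D).mean())
E
```

```text
257.8357771260997 157 198
t36.85 along 279.09 far -301.98 z 321.02 | F along -0.03 far 0.68 up -0.19 | w 0.400
45 8.69842210286715 -0.3110512989727847 expected ~7.2
50 107.68655979111398
```

View pics/t13.png

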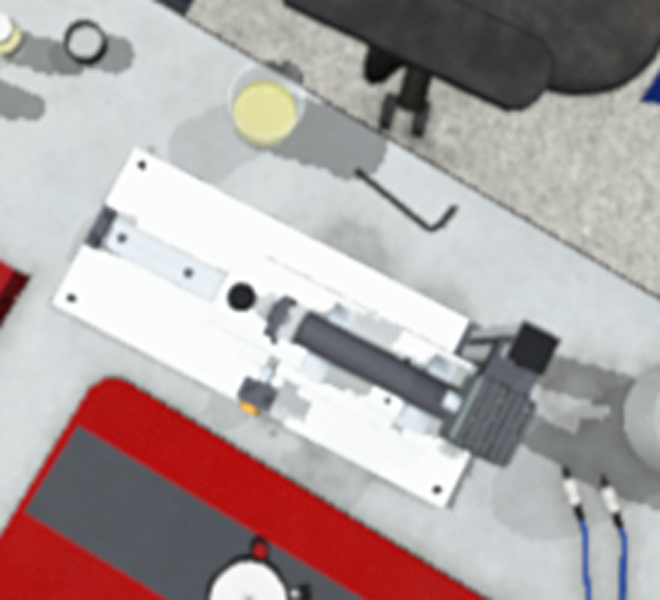

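View pics/s13.png

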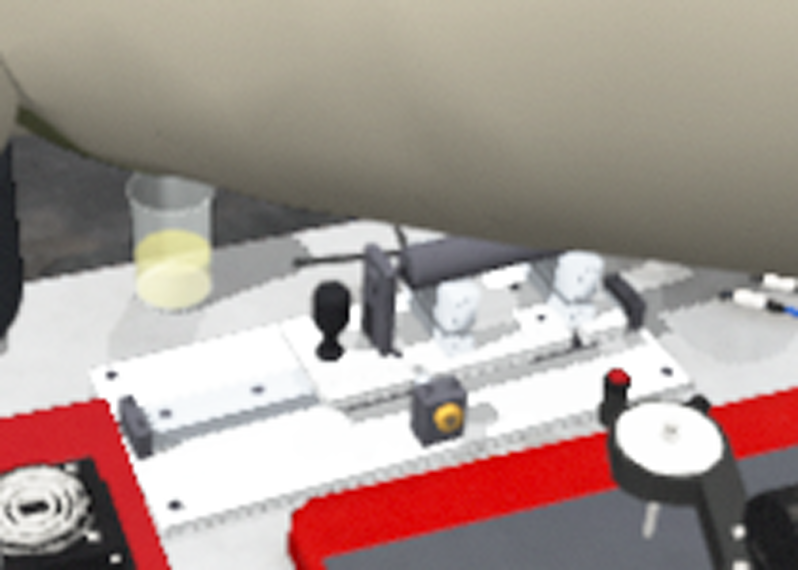

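```bash
python3 - <<'E'
from h import *
def kn(n,box):
    z=load(n);g=z['p'].astype(float).mean(2); x0,y0,x1,y1=box
    wgt=np.clip(90-g[y0:y1,x0:x1],0,None); ys,xs=np.mgrid[y0:y1,x0:x1]
    u=(wgt*xs).sum()/wgt.sum(); v=(wgt*ys).sum()/wgt.sum(); P=ray(z,u,v,78); print(n,u,v,P); return P
a=kn("top0",(210,190,226,204)); b=kn("top13",(252,212,268,226)); print(np.linalg.norm(a-b),(a-b)@D)
z=load("top13");p=z['p'][230:275,310:350,::-1]; cv2.imwrite("pics/f13.png",cv2.resize(p,None,fx=14,fy=12,interpolation=cv2.INTER_CUBIC))
E
```

```text
top0 217.86942148760332 196.70318772136955 [ 606.81818752 -194.758024     78.        ]
top13 260.1384228187919 218.67505592841164 [ 562.31148425 -283.79234671   78.        ]
99.53872239214282 99.53789998122755
```

View pics/f13.png

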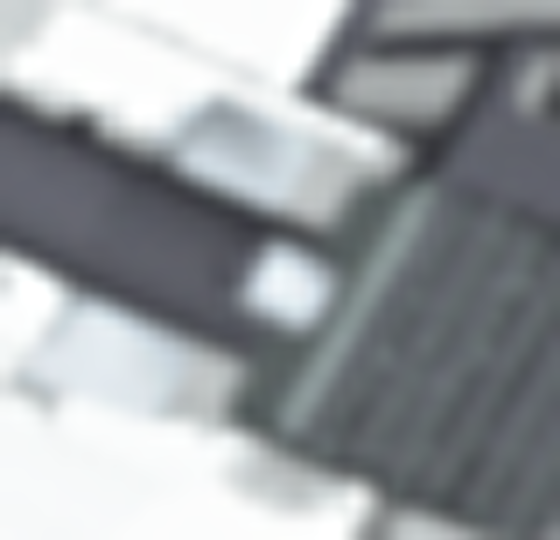

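The knob has moved 99.5 mm, so the detent is in. The flat shows centred between two dark strips just under the head, and the arm is clear, so I'm handing in.

```bash
python3 - <<'E'
from h import *
st(); print(ctrl.finish_job())
E
```

```text
t36.95 along 277.28 far -299.68 z 320.81 | F along -0.49 far 0.16 up -0.38 | w 0.399
the job is handed in; nothing more can be done
None
```

The job is handed in at 36.95 s of robot time: the flat faces up and the carriage is at the reading station.

**Rolling the bar:** My first try, rubbing the bar with one pad, only slipped. I then rolled the bar up the far V wall with the robot-side pad, pinched it to hold the rotation, and set it back in the V-blocks. That took three cycles, plus one small reverse cycle to correct about 4° of overshoot. All of it was done with the carriage at the loading station.

**Pushing the carriage:** I pushed the knob with the closed fingers. The push force fell to zero close to the reading station, where the detent pulled the carriage ahead, and the arm then backed away.

**Last checks:**
- **Flat:** before the push, the two wrist-picture estimates put it about 1 to 1.5° past vertical, towards the far side. After the push, the top view shows the visible part of the flat centred on the bar, but I did not measure the angle again.
- **Carriage:** knob travel was 99.5 mm from pixel rays but 99.0 mm from depth. Both are within the detent's 3 mm centring range.
- **Forces:** the force readings between moves stayed below 10 N.
- **Surroundings:** the gripper stayed clear of the reading head. The beaker and hex key looked unmoved in the final picture; I did not check the vials there, though the arm never came near them.

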